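# Click the charger's knurled dial round to the green dot and press start

## Robot

A 6-joint arm with a two-finger parallel gripper is mounted at the origin on the work surface. World frame = base frame: x ahead of the robot, y to its left, z up, the work surface at z = 0. Lengths are in m, angles in rad, forces in N, time in s.
With the tool pointing down it reaches from about 0.3 to 0.825 m from the base axis. Payload 5.4 kg.
Tool frame: the origin (TCP) lies midway between the tips of the shut fingers; the grasp point (between the pads) lies 19 mm behind it (env.hold_point_z is the distance from the TCP to the grasp point, in m); z points along the fingers, y is the line along which they close (so a half turn about z gives the same grasp; the last joint's range is limited). The gripper opens to 92 mm and grips with 3 to 60 N. Pads are 20 mm wide; open, the fingers measure 128 mm over their backs; the gripper's body (75 mm by 189 mm) begins 69 mm behind the grasp point.
Start: joints at [1.012, 0.158, 1.597, -0, 1.386, -0.21], TCP at [0.197, 0.54, 0.215] pointing down, gripper open.
Joint ranges: [-2.91, 2.91], [-0.94, 2.29], [0.18, 2.7], [-1.29, 4.43], [0.17, 2.64], [-3, 3]. Speed limits (rad/s): [2.57, 2.57, 3.14, 3.14, 3.14, 3.14].

## Interface

Orientations are given as a unit quaternion [x, y, z, w].
In Python, from cell import env gives the robot as it stands. The module is installed in compiled form; this text tells all that it offers.
- The arm moves only by the tool servo_tool, never from a script. Its argument "steps" is a list of rows, each a list of 5 numbers: the opening in per cent of the stroke, from 0 (shut) to 100 (fully open), then the shift along the tool's x, y, z in mm, then the turn about the tool's z in rad. A call has 1 to 20 rows; each row is the pose to reach, as a shift and turn from the pose commanded when the call began, along the tool's axes at that moment; what a row does not reach only later rows make up. A row lasts 1/10 s, in which the tool goes at most 50 mm and 8.59 degrees, less where a joint would pass 70% of its speed; a pose out of reach is approached as far as the arm can. A call with a gripper value outside its range is refused whole. The fingers move at their own pace and stop on an object; "grip_force" is the grip in N (left out, the last holds). Time passes only in rows, so rows that repeat a pose let the fingers close. It gives the time, the measured TCP pose, the force, the opening and the grip force at its end, in the units of the state.
- env.get_obs(): the state, without advancing time (a new reading comes with each control period).
- env.camera(name): name is "scene" or "top"; returns (picture, depth): 420x560x3 uint8, red, green, blue; 420x560 float32, m along the optical axis (not along the pixel's ray), 0 where there is no reading.
- env.camera_info(name): a dict with "camera_matrix" (3x3 intrinsics, pixels), "R" (3x3) and "t" (3): a world point X has camera coordinates R X + t. Camera axes: x right, y down, z forward; pixel columns grow to the right and rows downward; lengths in m; the calibration is good to about 2 mm. A picture is of the moment at which its call begins. camera_info takes no time and is no camera call.
- env.finish_job(): hands the job in; it is judged then, once.
Trained networks look in the newest picture that a camera, given by its name, has taken for a name from the list of things; names that differ only in an ending like _2 or _b are one class to them, and where a whole thing is asked for, a point or a joint stands for the part that bears it (a point fixed in the world has none). Each returns a list of dicts, best first, with "confidence" (0 to 1); they miss things now and then, are a little off and sometimes report something else, mostly with a low value. They report only what shows in the picture. A call takes as long as a camera call.
- env.silhouettes(camera, name): "pixels" (420x560 bool, what is visible of it) and "extent" ([left, top, right, bottom] in pixels, round what is visible of it).
- env.tip_of(camera, name): "uv" ([column, row] in pixels: a listed point, or the origin of a listed thing).
The state is a dict: "t": time; "q": joint angles; "dq": joint speeds; "tau": joint torques, N m; "position": TCP position; "ee_rot": TCP orientation; "force": force on the tool from outside, world axes, zero at the start; "moment": the same for the moment, N m; "gripper_width": finger opening in m; "grasp_force": force on a finger pad.
Only numpy, scipy, OpenCV 4.12 (cv2) and the standard library are available. Lean on these libraries where they do the work, as an engineer would, in place of code of your own. Each camera call takes 0.05 s, during which the arm holds its last target. There are 200 camera calls.

## Task

On the yellow battery charger, turn the big knurled dial with your fingertip, not by grasping it, until it clicks in with its white line at the green dot; only then press the red start button fully down and let it come up again. Do not pick up, push or knock the spray can, the tape roll, the socket or the screwdriver.

Things in the scene. Friction and masses are not known exactly. Their poses are not given: they have to be found in the camera images.
- charger: Fixed yellow box, 200 x 290 mm, with a flat black panel on top 95 mm above the bench; origin at the centre of its underside, x away from the robot, y left, yaw within 0.4 rad. The dial's axis lies at x -20, y +50 mm, the start button at x -40, y -85 mm in its frame.
- dial_top (a point): Centre of the flat top of the dial, on its vertical axis, 120 mm above the bench. The dial is a grey, grippy rubber-faced disc 100 mm across (104 over the 36 small grey ribs of its rim), 24 mm thick, too wide to grasp. A thin bright metal disc 34 mm across is in the middle; a white line runs from it to the rim.
- dial_pointer (a point): The point, at the dial's underside, that the white line aims at: 68 mm from the dial's axis, just outside its rim, turning with the dial. It lies over a coloured dot when the dial is set to that dot.
- dial (a joint): Turn of the dial, rad, growing clockwise seen from above. It clicks in at -1.047, -0.524, 0, 0.524, 1.047 (30 degrees apart) and starts at 0, where there is no dot; stops at -1.28, 1.28. Between clicks it needs up to 0.08 N m and, let go, falls into the nearer one. A fingertip pressed on its top (or ribbed rim) with about 8 N and swept round the axis turns it.
- dot_green: Green flat round dot, 16 mm across, 1.5 mm thick, on the charger's black panel 68 mm from the dial's axis, at one of the four settings other than 0: it can be one or two clicks away, clockwise or counter-clockwise. Red, blue and yellow dots mark the other three. Origin at its underside.
- start_top (a point): Centre of the top of the red round start button, 28 mm across, in a grey housing on the charger's panel, on the right (-y) of the dial. Its top is 117 mm above the bench when up. It is pressed straight down.
- start (a joint): Travel of the start button, m: 0 up, 0.006 fully down; it takes about 5 N to push fully down and springs back.
- spray_can: Bystander: upright can, 56 mm across, 160 mm tall, on the bench left of the charger; origin at the centre of its underside.
- tape_roll: Bystander: roll of tape lying flat, 90 mm across, 35 mm high, on the bench right of the charger; origin at the centre of its underside.
- socket: Bystander: loose steel socket, 24 mm across, 36 mm tall, standing on the charger's panel, on its side towards the robot, between the dial and the start button; origin at the centre of its underside.
- screwdriver: Bystander: screwdriver lying on the bench beyond the charger; origin at the underside of its middle.

How it is judged:
On the way, in this order (a step that is already met when the one before it is completed fails the run):
1. the dial has clicked in at the green dot (horizontal distance between dial_pointer and dot_green below 0.009 m), for 0.3 s.
2. the start button is pressed down, with the dial at the green dot (horizontal distance between dial_pointer and dot_green below 0.009 m and value of joint start above 0.0045 m), for 0.05 s.
At the end, for the whole second after the job is handed in: The dial rests clicked in at the green dot (its pointer point within 9 mm of the dot's centre, horizontally), the start button has been pressed at least 4.5 mm down with the dial so set, and has come back up to within 1.5 mm (horizontal distance between dial_pointer and dot_green below 0.009 m and value of joint start below 0.0015 m and velocity of joint dial between -0.1 and 0.1 rad/s); the robot touches nothing.
It fails at once if the start button is pressed (over 3 mm) while the dial is not at the green dot (value of joint start above 0.003 m and horizontal distance between dial_pointer and dot_green above 0.011 m).
It fails at once if the blue-banded spray can is picked up, pushed or knocked (moved over 15 mm) (distance of spray_can from where it was at the start of the episode above 0.015 m).
It fails at once if the roll of tape is picked up, pushed or knocked (moved over 15 mm) (distance of tape_roll from where it was at the start of the episode above 0.015 m).
It fails at once if the steel socket is picked up, pushed or knocked (moved over 15 mm) (distance of socket from where it was at the start of the episode above 0.015 m).
It fails at once if the screwdriver is picked up, pushed or knocked (moved over 15 mm) (distance of screwdriver from where it was at the start of the episode above 0.015 m).
It also fails if it takes over 42 s, if anything falls off the work surface, if the arm or the gripper's body presses on something with over 40 N, if the wrist force passes 120 N, or if a joint passes its speed limit or range.

## Working session

There is one attempt and no reset: what is moved stays moved. The work goes in short steps, Python scripts to look and compute and a tool call to move; the robot and the scene stay as the last step left them, time stands still between calls to the robot, and variables do not carry over. Pictures are saved under pics/ and viewed, at most 10 in all, crops included, and the job is handed in when it is done.

Besides the shell and the picture viewer there is one more tool, called after ">>>" as name([rows], argument=value, ...), one row to a line, values as JSON. servo_tool: Moves the arm, as the interface text tells. Its arguments: {"type":"object","properties":{"steps":{"type":"array","items":{"type":"array","items":{"type":"number"}}},"grip_force":{"type":"number"}},"required":["steps"]}

```bash
mkdir -p pics; cat > h.py <<'E'
import numpy as np, cv2
from cell import env
def save(cam,fn):
    im,d=env.camera(cam); cv2.imwrite('pics/'+fn,im[:,:,::-1]); return im,d
def ray_z(cam,uv,z):
    c=env.camera_info(cam);K,R,t=[np.array(c[k]) for k in('camera_matrix','R','t')]
    d=R.T@np.linalg.solve(K,[uv[0],uv[1],1]);o=-R.T@t
    return o+d*(z-o[2])/d[2]
E
python3 - <<'E'
from h import *
for cam in('top','scene'):
    im,d=save(cam,cam+'1.png')
    for n,z in(('dial_top',.12),('dial_pointer',.096),('dot_green',.095),('start_top',.117),('socket',.095),('spray_can',0),('tape_roll',0),('charger',0)):
        for r in env.tip_of(cam,n)[:2]: print(cam,n,np.round(r['uv'],1),round(r['confidence'],2),ray_z(cam,r['uv'],z).round(4))
o=env.get_obs();print(o['t'],o['position'],o['ee_rot'],o['q'])
E
```

```text
top dial_top [272.4 250. ] 0.98 [0.5225 0.0109 0.12  ]
top dial_top [296.6 252.6] 0.73 [ 0.5234 -0.033   0.12  ]
top dial_pointer [274.5 221.4] 0.69 [0.5792 0.0144 0.096 ]
top dial_pointer [309.6 287.6] 0.22 [ 0.4653 -0.0652  0.096 ]
top dot_green [242.9 230.3] 0.57 [0.5548 0.0714 0.095 ]
top start_top [342.4 276.2] 0.54 [ 0.4922 -0.1195  0.117 ]
top socket [311.3 287.7] 0.51 [ 0.4655 -0.0684  0.095 ]
top spray_can [187.  238.8] 0.72 [0.535  0.1951 0.    ]
top charger [296.5 250.4] 0.64 [ 0.5402 -0.0374  0.    ]
scene dial_top [308.9 191.1] 0.86 [0.5088 0.0217 0.12  ]
scene dial_pointer [281.  212.6] 0.61 [0.5921 0.012  0.096 ]
scene dot_green [314.3 217.6] 0.55 [0.5436 0.0763 0.095 ]
scene start_top [347.2 271.5] 0.7 [0.6146 0.2382 0.117 ]
scene start_top [273.2 159.7] 0.38 [ 0.4938 -0.1244  0.117 ]
scene socket [298.5 169.2] 0.57 [ 0.4526 -0.0701  0.095 ]
scene spray_can [346.3 268.5] 0.78 [0.5392 0.1895 0.    ]
scene tape_roll [222.6 167.2] 0.66 [ 0.5388 -0.2992  0.    ]
scene charger [283.4 215.7] 0.68 [ 0.5359 -0.0371  0.    ]
0.9 [0.19652069 0.5403522  0.21457438] [ 1.73522083e-01  9.84829978e-01 -1.17842453e-05 -2.24698602e-06] [ 1.01190962e+00  1.58421445e-01  1.59702932e+00 -4.75497703e-06
  1.38616542e+00 -2.10076059e-01]
```

View pics/top1.png

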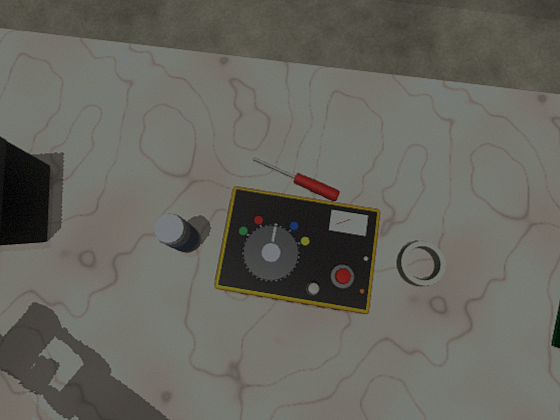

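View pics/scene1.png

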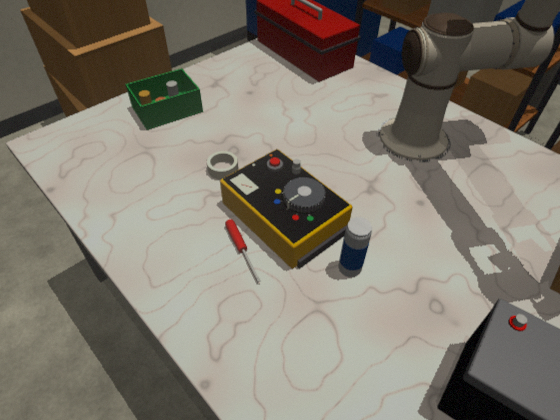

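The top view shows the dial at about (271,252) with its white line up at (275,226). The green dot is at (243,231), which is two clicks counter-clockwise. The button is at (343,276), the socket at (313,288) and the can at (172,230). Next I'll fit the charger pose.

```bash
cat > fit.py <<'E'
from h import *
from scipy.optimize import least_squares
def blobs(im,box):
    hsv=cv2.cvtColor(im,cv2.COLOR_RGB2HSV).astype(int); H,S,V=hsv[...,0],hsv[...,1],hsv[...,2]
    ok=(S>120)&(V>70); out={}
    for n,(a,b) in dict(green=(45,85),blue=(100,130),yellow=(22,34),red=(-8,8)).items():
        h=np.where(H>150,H-180,H); m=ok&(h>=a)&(h<=b); k=np.zeros_like(m);l,t,r,bt=box;k[t:bt,l:r]=1
        c,_,st,ce=cv2.connectedComponentsWithStats((m&k).astype(np.uint8))
        out[n]=[(ce[i].round(1),int(st[i,4])) for i in range(1,c) if st[i,4]>8]
    return out
E
python3 - <<'E'
from fit import *
im,d=env.camera('top'); print(blobs(im,(225,195,372,305)))
im2,d=env.camera('scene'); print(blobs(im2,(230,150,345,240)))
cv2.imwrite('pics/z.png',np.hstack([cv2.resize(im[195:315,215:375],None,fx=2.4,fy=4.4/1.8,interpolation=2),cv2.resize(im2[145:265,215:375],None,fx=2.4,fy=4.4/1.8,interpolation=2)])[:,:,::-1])
for c in('top','scene'):
    for n in('dial','start_top','socket'):
        for r in env.silhouettes(c,n)[:1]:
            ys,xs=np.nonzero(r['pixels']);print(c,n,r['confidence'],xs.mean(),ys.mean(),len(xs),r['extent'])
E
```

```text
{'green': [(array([242.6, 230.4]), 54)], 'blue': [(array([293.6, 225.3]), 55)], 'yellow': [(array([228.8, 219. ]), 132), (array([325.6, 202.3]), 183), (array([304.9, 240.6]), 59), (array([369.2, 285.8]), 88), (array([275.5, 295.6]), 332)], 'red': [(array([331.6, 196.5]), 47), (array([258. , 219.5]), 60), (array([342.8, 275.8]), 176)]}
{'green': [(array([309.9, 218. ]), 30)], 'blue': [(array([276.7, 201. ]), 28)], 'yellow': [(array([260.6, 214.9]), 215), (array([277.8, 190.7]), 31), (array([323.4, 224.7]), 215), (array([337.5, 227.4]), 37), (array([324.1, 235.8]), 10)], 'red': [(array([274.5, 160.9]), 78), (array([295.2, 217. ]), 37), (array([234.4, 231.1]), 161)]}
top dial 0.58 270.2733494363929 252.62520128824477 2484 [241.2, 224.3, 295.9, 280.4]
top start_top 0.57 342.10493827160496 275.3333333333333 162 [335.7, 265.9, 350.6, 284.0]
top socket 0.6 311.46753246753246 288.4220779220779 154 [305.5, 281.8, 314.6, 296.6]
scene dial 0.81 303.5675453047776 194.91021416803954 1214 [284.5, 177.8, 326.8, 212.0]
```

View pics/z.png

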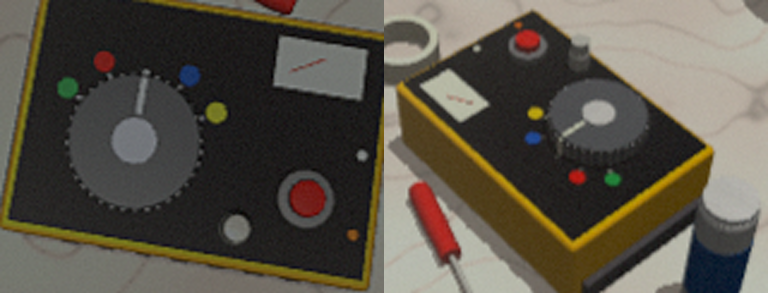

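```bash
cat >> h.py <<'E'
from scipy.spatial.transform import Rotation as Ro
def delta(p,yaw_x=None):
    "tool-frame shift (mm) and turn to reach world p with tool x at world heading yaw_x"
    o=env.get_obs();R=Ro.from_quat(o['ee_rot']).as_matrix()
    s=R.T@(np.array(p)-o['position'])*1000
    h=np.arctan2(R[1,0],R[0,0]); tr=0 if yaw_x is None else -((yaw_x-h+np.pi)%(2*np.pi)-np.pi)
    return s.round(1),round(tr,3)
E
python3 - <<'E'
from fit import *
A=lambda a:[-.02+.068*np.cos(a),.05+.068*np.sin(a),.0965]
r=np.pi/6
P=dict(green=A(2*r),red=A(r),blue=A(-r),yellow=A(-2*r),btn=[-.04,-.085,.117])
O={'top':dict(green=(242.6,230.4),red=(258,219.5),blue=(293.6,225.3),yellow=(304.9,240.6),btn=(342.8,275.8)),
'scene':dict(green=(309.9,218),red=(295.2,217),blue=(276.7,201),yellow=(277.8,190.7))}
def w(x,p):
    c,s=np.cos(x[2]),np.sin(x[2]);return np.array([x[0]+c*p[0]-s*p[1],x[1]+s*p[0]+c*p[1],p[2]])
def res(x,cams):
    e=[]
    for c in cams:
        i=env.camera_info(c);K,R,t=[np.array(i[k]) for k in('camera_matrix','R','t')]
        for n,uv in O[c].items():
            q=K@(R@w(x,P[n])+t);e+=list(q[:2]/q[2]-uv)
    return np.array(e)
for cams in(['top'],['scene'],['top','scene']):
    s=least_squares(res,[.54,-.037,-.12],args=(cams,));x=s.x
    print(cams,x.round(4),'rms px',np.sqrt(np.mean(s.fun**2)).round(2),'dial',w(x,[-.02,.05,.12]).round(4),'btn',w(x,P['btn']).round(4),'green',w(x,P['green']).round(4))
np.save('pose.npy',x)
D=w(x,[-.02,.05,.12]); 
def pt(a,r,z): return D+[r*np.cos(x[2]+a),r*np.sin(x[2]+a),z-.12]
a=-.55
for z in(.215,.14): print(delta(pt(a,.033,z),x[2]+a+np.pi), pt(a,.033,z))
E
```

```text
['top'] [ 0.5365 -0.0368 -0.0383] rms px 0.15 dial [0.5184 0.0139 0.12  ] btn [ 0.4932 -0.1202  0.117 ] green [0.5546 0.0714 0.0965]
['scene'] [ 0.5348 -0.0373 -0.0402] rms px 0.05 dial [0.5168 0.0135 0.12  ] btn [ 0.4914 -0.1206  0.117 ] green [0.5531 0.071  0.0965]
['top', 'scene'] [ 0.5361 -0.0369 -0.0369] rms px 0.25 dial [0.518  0.0138 0.12  ] btn [ 0.493  -0.1204  0.117 ] green [0.5541 0.0714 0.0965]
(array([-5.141e+02, -3.928e+02, -4.000e-01]), np.float64(0.238)) [ 0.54544212 -0.00447759  0.215     ]
(array([-514.1, -392.8,   74.6]), np.float64(0.238)) [ 0.54544212 -0.00447759  0.14      ]
```

>>> servo_tool([
  [0,-514,-393,0,0.238],
  [0,-514,-393,0,0.238],
  [0,-514,-393,0,0.238],
  [0,-514,-393,0,0.238],
  [0,-514,-393,0,0.238],
  [0,-514,-393,0,0.238],
  [0,-514,-393,0,0.238],
  [0,-514,-393,0,0.238],
  [0,-514,-393,0,0.238],
  [0,-514,-393,0,0.238],
  [0,-514,-393,0,0.238],
  [0,-514,-393,0,0.238],
  [0,-514,-393,0,0.238],
  [0,-514,-393,0,0.238],
  [0,-514,-393,0,0.238],
  [0,-514,-393,0,0.238],
  [0,-514,-393,30,0.238],
  [0,-514,-393,60,0.238],
  [0,-514,-393,75,0.238],
  [0,-514,-393,75,0.238],
])

```text
t: 3.3
position: [0.5431, -0.0032, 0.1374]
ee_rot: [0.288, 0.957, -0.0, -0.002]
force: [-0.4, 0.9, 0.3]
gripper_width: 0.0005
grasp_force: 0.0
```

```bash
python3 - <<'E'
from h import *
x=np.load('pose.npy');c,s=np.cos(x[2]),np.sin(x[2]);D=np.array([x[0]-.02*c-.05*s,x[1]-.02*s+.05*c,.12])
a=-.55;p=D+[.033*np.cos(x[2]+a),.033*np.sin(x[2]+a),.0]
print(delta(p,x[2]+a+np.pi)); o=env.get_obs(); print(o['t'],o['position'],o['force'],o['gripper_width'])
# sweep table in tool axes at start
R=Ro.from_quat(o['ee_rot']).as_matrix()
for da in np.arange(0,1.35,.1):
    q=D+[.033*np.cos(x[2]+a+da),.033*np.sin(x[2]+a+da),0]; print(round(da,2),(R.T@(q-o['position'])*1000).round(1),delta(q,x[2]+a+da+np.pi)[1])
E
```

```text
(array([-2.7,  0.2, 17.4]), np.float64(0.002))
3.3 [ 0.5431253  -0.00316911  0.1373799 ] [-0.36964335  0.93332571  0.30972615] 0.00045212903611217196
0.0 [-2.7  0.2 17.4] 0.002
0.1 [-2.6  3.5 17.4] -0.098
0.2 [-2.1  6.8 17.4] -0.198
0.3 [-1.3 10.  17.4] -0.298
0.4 [-0.2 13.1 17.4] -0.398
0.5 [ 1.3 16.  17.4] -0.498
0.6 [ 3.  18.9 17.4] -0.598
0.7 [ 5.  21.5 17.4] -0.698
0.8 [ 7.2 23.9 17.4] -0.798
0.9 [ 9.7 26.1 17.4] -0.898
1.0 [12.4 28.  17.4] -0.998
1.1 [15.2 29.7 17.4] -1.098
1.2 [18.3 31.  17.4] -1.198
1.3 [21.4 32.1 17.4] -1.298
```

>>> servo_tool([
  [0,-2,0,10,0],
  [0,-2,0,14,0],
  [0,-2,0,16,0],
  [0,-2,0,17,0],
  [0,-2,0,17,0],
])

```text
t: 3.8
position: [0.5472, -0.0059, 0.1229]
ee_rot: [0.289, 0.957, 0.0, 0.0]
force: [0.2, -1.0, -0.5]
gripper_width: 0.0005
grasp_force: 0.0
```

>>> servo_tool([
  [0,2,0,2,0],
  [0,2,0,3,0],
  [0,2,0,4,0],
  [0,2,0,4,0],
])

```text
t: 4.2
position: [0.5454, -0.0045, 0.1203]
ee_rot: [0.289, 0.957, 0.0, 0.0]
force: [-4.4, 1.4, 9.4]
gripper_width: 0.0004
grasp_force: 4.9
```

>>> servo_tool([
  [0,0,0,0.5,0],
  [0,0.1,3.3,0.5,-0.1],
  [0,0.6,6.6,0.5,-0.2],
  [0,1.4,9.8,0.5,-0.3],
  [0,2.5,12.9,0.5,-0.4],
  [0,4.0,15.8,0.5,-0.5],
  [0,5.7,18.7,0.5,-0.6],
  [0,7.7,21.3,0.5,-0.7],
  [0,9.9,23.7,0.5,-0.8],
  [0,12.4,25.9,0.5,-0.9],
  [0,15.1,27.8,0.5,-1.0],
  [0,16.5,28.7,0.5,-1.05],
  [0,16.5,28.7,0.5,-1.05],
])

```text
t: 5.5
position: [0.5478, 0.028, 0.1202]
ee_rot: [-0.23, 0.973, -0.001, 0.0]
force: [-4.3, -1.9, 11.0]
gripper_width: 0.0007
grasp_force: 5.6
```

```bash
python3 - <<'E'
from h import *
x=np.load('pose.npy');c,s=np.cos(x[2]),np.sin(x[2]);D=np.array([x[0]-.02*c-.05*s,x[1]-.02*s+.05*c,.12])
o=env.get_obs();v=o['position']-D;print('r',np.hypot(*v[:2]),'ang',np.arctan2(v[1],v[0])-x[2]);print(o['force'])
im,d=env.camera('top');print([ (r['uv'],r['confidence']) for r in env.tip_of('top','dial_pointer')])
im2,_=env.camera('scene')
cv2.imwrite('pics/z2.png',np.hstack([cv2.resize(im[195:315,215:375],None,fx=2.4,fy=2.4,interpolation=2),cv2.resize(im2[145:265,215:375],None,fx=2.4,fy=2.4,interpolation=2)])[:,:,::-1])
E
```

```text
r 0.033047003853614934 ang 0.48111408906373765
[-4.331834   -1.88400511 11.00083907]
[]
```

View pics/z2.png

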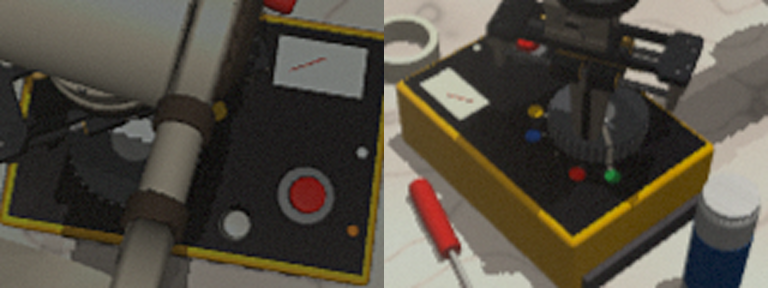

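>>> servo_tool([
  [0,0,0,-10,0],
  [0,0,0,-50,0],
  [0,0,0,-80,0],
  [0,0,0,-80,0],
])

```text
t: 6.05
position: [0.5505, 0.028, 0.2036]
ee_rot: [-0.23, 0.973, -0.002, 0.005]
force: [0.8, -0.9, -0.1]
gripper_width: 0.0007
grasp_force: 0.0
```

```bash
python3 - <<'E'
from h import *
x=np.load('pose.npy');c,s=np.cos(x[2]),np.sin(x[2]);B=np.array([x[0]-.04*c+.085*s,x[1]-.04*s-.085*c,.117])
im2,d2=env.camera('scene');print([ (ray_z('scene',r['uv'],.096).round(4),r['confidence']) for r in env.tip_of('scene','dial_pointer')])
cv2.imwrite('pics/z3.png',cv2.resize(im2[145:265,215:375],None,fx=4,fy=4,interpolation=2)[:,:,::-1])
im,d=env.camera('top')
i=env.camera_info('top');K,R,t=[np.array(i[k]) for k in('camera_matrix','R','t')]
vv,uu=np.mgrid[255:297,320:366];dd=d[255:297,320:366].ravel();px=np.stack([uu.ravel(),vv.ravel(),np.ones(uu.size)])
X=((np.linalg.solve(K,px)*dd).T-t)@R
rr=np.hypot(*(X[:,:2]-B[:2]).T)
for a,b in((0,.005),(.005,.011),(.011,.015),(.015,.017),(.017,.02),(.02,.023),(.023,.026),(.026,.03),(.03,.035)):
    m=(rr>=a)&(rr<b);print(a,b,m.sum(),np.percentile(X[m,2],[10,50,90]).round(4))
for z in(.2,.122): print(B,delta([B[0],B[1],z],np.pi+x[2]))
o=env.get_obs();print(o['t'],o['position'],o['force'])
E
```

```text
[(array([0.563 , 0.0779, 0.096 ]), 0.66)]
0 0.005 23 [0.1159 0.1171 0.1186]
0.005 0.011 98 [0.116  0.1176 0.1195]
0.011 0.015 100 [0.1069 0.1158 0.1179]
0.015 0.017 58 [0.1064 0.1079 0.1092]
0.017 0.02 108 [0.1063 0.1077 0.109 ]
0.02 0.023 116 [0.0953 0.1061 0.1087]
0.023 0.026 126 [0.0939 0.0955 0.0971]
0.026 0.03 209 [0.0942 0.0958 0.0976]
0.03 0.035 303 [0.0938 0.0956 0.0971]
[ 0.49299705 -0.12037282  0.117     ] (array([ 114.7, -109.1,   -2.7]), np.float64(0.5))
[ 0.49299705 -0.12037282  0.117     ] (array([ 114.6, -109.2,   75.3]), np.float64(0.5))
6.2 [0.54687355 0.02850563 0.19724116] [ 0.54378204  0.59781424 -1.34496616]
```

View pics/z3.png

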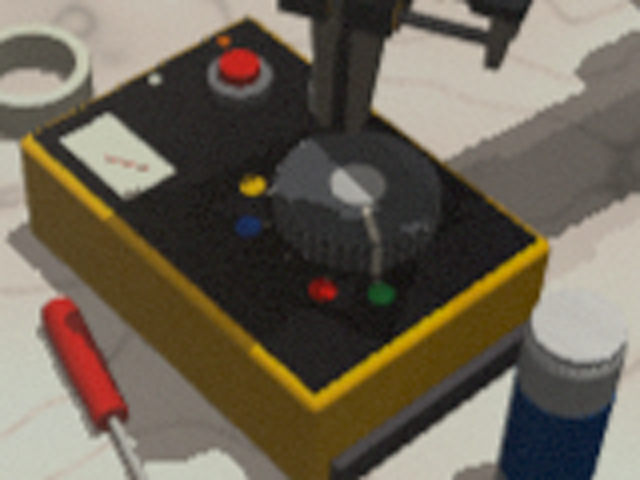

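The line now points at the green dot, and in the crop it ends at about (378,280) beside the dot at (381,294). The housing top is at 108 mm, lower than the pressed button at 111 mm, so I can go to the button.

>>> servo_tool([
  [0,40,-38,0,0.15],
  [0,80,-76,0,0.3],
  [0,115,-109,0,0.4],
  [0,115,-109,0,0.5],
  [0,115,-109,35,0.5],
  [0,115,-109,65,0.5],
  [0,115,-109,65,0.5],
  [0,115,-109,65,0.5],
])

```text
t: 7.0
position: [0.4923, -0.12, 0.1321]
ee_rot: [0.018, 1.0, 0.001, -0.001]
force: [0.4, -0.3, -0.6]
gripper_width: 0.0004
grasp_force: 0.0
```

```bash
python3 - <<'E'
from h import *
print(delta([.493,-.1204,.111],np.pi-.037));o=env.get_obs();print(o['t'],o['position'],o['force'])
E
```

```text
(array([-0.8, -0.4, 21.1]), np.float64(0.0))
7.0 [ 0.49231418 -0.11997408  0.13214989] [ 0.42681555 -0.27411175 -0.63740993]
```

>>> servo_tool([
  [0,0,0,10,0],
  [0,0,0,14,0],
  [0,0,0,18,0],
  [0,0,0,21,0],
  [0,0,0,22,0],
  [0,0,0,22,0],
  [0,0,0,22,0],
])

```text
t: 7.7
position: [0.4937, -0.1206, 0.1117]
ee_rot: [0.018, 1.0, -0.0, 0.001]
force: [-0.5, 1.4, 4.4]
gripper_width: 0.0008
grasp_force: 2.3
```

Only just down (5.3 mm), so I'll press a bit more, then lift.

>>> servo_tool([
  [0,0,0,1,0],
  [0,0,0,1.5,0],
  [0,0,0,2,0],
  [0,0,0,2,0],
  [0,0,0,2,0],
])

```text
t: 8.2
position: [0.4938, -0.1206, 0.1112]
ee_rot: [0.018, 1.0, -0.0, 0.0]
force: [-5.0, 2.7, 16.2]
gripper_width: 0.0004
grasp_force: 8.0
```

>>> servo_tool([
  [0,0,0,-5,0],
  [0,0,0,-30,0],
  [0,0,0,-70,0],
  [0,0,0,-110,0],
  [0,0,0,-120,0],
  [0,0,0,-120,0],
  [0,0,0,-120,0],
])

```text
t: 8.9
position: [0.4924, -0.1202, 0.2272]
ee_rot: [0.018, 1.0, 0.001, -0.001]
force: [-0.6, 0.1, 0.0]
gripper_width: 0.0004
grasp_force: 0.0
```

```bash
python3 - <<'E'
from h import *
im2,_=env.camera('scene');cv2.imwrite('pics/z4.png',cv2.resize(im2[145:265,215:375],None,fx=4,fy=4,interpolation=2)[:,:,::-1])
o=env.get_obs();print(o['t'],o['position'],o['force'])
E
```

```text
8.95 [ 0.49205638 -0.11999427  0.22664509] [ 0.05157642 -0.27912379 -0.35398133]
```

View pics/z4.png

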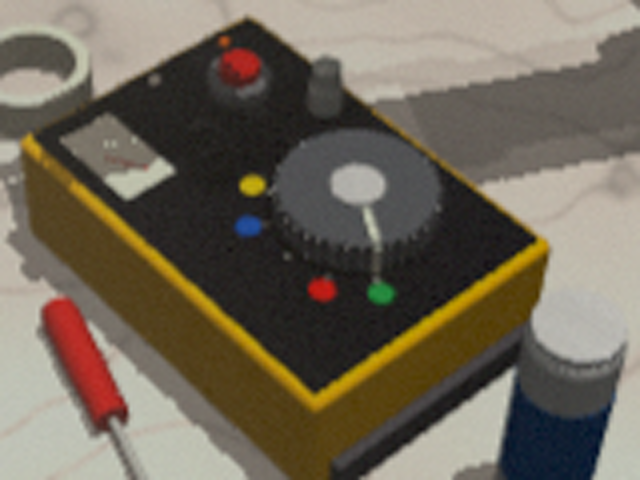

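In the crop the white line still ends at the green dot (381,294), the button at (240,65) is back up, and the socket, can and screwdriver are undisturbed. I'll hand in.

```bash
python3 -c "
from cell import env
print(env.finish_job())"
```

```text
the job is handed in; nothing more can be done
None
```

I turned the dial two clicks counter-clockwise to the green dot with the fingertip, then pressed the start button fully down and let it come up. I handed the job in at about 9 s with no bystander visibly moved; the hand-in gave no verdict.

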